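Change the sleeves on the roller rack

ROBOT

A 6-joint arm with a two-finger parallel gripper is mounted at the origin on the work surface. World frame = base frame: x ahead of the robot, y to its left, z up, the work surface at z = 0. Lengths are in m, angles in rad, forces in N, time in s.
With the tool pointing down it reaches from about 0.35 to 0.775 m from the base axis. Payload 5.5 kg.
Tool frame: the origin (TCP) lies on the centre line of the jaws, within the pads' length; the fingertips stand 11 mm ahead of it and the grasp point (between the pads) lies 8 mm behind it; z points along the fingers, y is the line along which they close (so a half turn about z gives the same grasp; the last joint's range is limited). The gripper opens to 85 mm and grips with 20 to 120 N. Pads are 22 mm wide; open, the fingers measure 114 mm over their backs; the gripper's body (76 mm by 85 mm) begins 54 mm behind the grasp point. The pads swing forward as they close: fully open they stand 13 mm farther back than shut.
Start: joints at [-1.285, 0.313, 0.046, 1.304, 0, 1.431], TCP at [0.238, -0.524, 0.242] pointing down, gripper open.
Joint ranges: [-2.76, 2.76], [-0.86, 1.69], [-1.03, 1.26], [-2.2, 2.34], [-1.47, 1.5], [-3.14, 3.14]. Speed limits (rad/s): [2.57, 2.57, 3.14, 3.14, 3.14, 3.14].

INTERFACE

Orientations are given as a unit quaternion [w, x, y, z].
In Python, from workcell import env, viewer, order, models gives the robot as it stands.
- The arm moves only by the tool drive_tool, never from a script. Its argument "series" is a list that holds one entry, the list of rows, each a list of 6 numbers: the shift along the tool's x, y, z each as a share of 120 mm, from -1 to 1, then the turn, a rotation vector about the tool's x, y, z each as a share of 180 degrees, from -1 to 1. A call has 1 to 20 rows; each row shifts and turns the commanded pose from where the row before left it, along the tool's axes as they then stand; what a row does not reach is not made up. A row lasts 1/8 s, in which the tool goes at most 62.5 mm and 10.7 degrees, less where a joint would pass 70% of its speed; a pose out of reach is approached as far as the arm can. A call with a number of a shift or a turn outside -1 to 1 is refused whole. A call with a gripper value outside its range is refused whole. "jaw" is the opening, from -1 (shut) to 1 (fully open), set as the call begins (left out, the last holds). The fingers move at their own pace and stop on an object; "grip_force" is the grip in N (left out, the last holds). Time passes only in rows, so rows that do not move let the fingers close. It gives the time, the measured TCP pose, the force, the opening and the grip force at its end, in the units of the state.
- env.get_state(): the state, without advancing time (a new reading comes with each control period).
- viewer.read_camera(name): name is "scene" or "side" or "wrist"; returns the picture (384x512x3 uint8, red, green, blue); there is no depth.
- viewer.camera_info(name): a dict with "intrinsics" (3x3 intrinsics, pixels), "D" ([k1, k2, p1, p2, k3] as OpenCV has them; the pictures are not rectified), "R" (3x3) and "t" (3): a world point X has camera coordinates R X + t; the wrist camera has in their place "T_tool_cam" (4x4, takes a point from camera to tool coordinates, whose origin is the TCP and whose axes are the flange's). Camera axes: x right, y down, z forward; pixel columns grow to the right and rows downward; lengths in m; the calibration is good to about 2 mm. A picture is of the moment at which its call begins: read the wrist's pose just before it. camera_info takes no time and is no camera call.
- order.hand_in(): hands the job in; it is judged then, once.
Trained networks look in the newest picture that a camera, given by its name, has taken for a name from the list of things; names that differ only in an ending like _2 or _b are one class to them, and where a whole thing is asked for, a point or a joint stands for the part that bears it (a point fixed in the world has none). Each returns a list of dicts, best first, with "score" (0 to 1); they miss things now and then, are a little off and sometimes report something else, mostly with a low value. They report only what shows in the picture. A call takes as long as a camera call. They do not tell look-alikes from the thing itself.
- models.silhouettes(label, camera): "region" (384x512 bool, what is visible of it) and "location" ([column, row] in pixels, amid what is visible of it).
The state is a dict: "clock": time; "joint_pos": joint angles; "qvel": joint speeds; "tau": joint torques, N m; "tcp_pos": TCP position; "orientation": TCP orientation; "wrist_force": force on the tool from outside, world axes, zero at the start; "ft_torque": the same for the moment, N m; "finger_gap": finger opening in m; "grip_force": force on a finger pad.
Only numpy, scipy, OpenCV 4.12 (cv2) and the standard library are available. Lean on these libraries where they do the work, as an engineer would, in place of code of your own. Each camera call takes 0.05 s, during which the arm holds its last target. There are 200 camera calls.

TASK

Change over the roller rack in the print studio: lift its keeper bar up and back until it latches open, take every bare metal core off the spigots and leave it lying or standing in the wooden tray, and push every black rubber sleeve from the bench fully down onto a spigot of its own. Only then press the release button so that the keeper drops shut over the sleeves. Leave the other things on the bench where they are.

Things in the scene. Friction and masses are not known exactly. Their poses are not given: they have to be found in the camera images.
- rack: grey steel roller rack, fixed: base plate 250 x 300 mm, 20 mm thick, three upright dark steel spigots in a row along its y. Origin on the bench, 30 mm behind (+x of) the middle spigot. x points from the spigots towards the hinge posts and button, z up. Two hinge posts at x 70, y +-125 mm, 135 mm high; latch housing under the button 82 mm high.
- spigot1 (a point): foot of a spigot, on its axis at the top of the base plate (20 mm above the bench), at x = -30, y = -80 mm of the rack. Spigot: 40 mm diameter, 52 mm tall, the top 6 mm narrowed to 30 mm. Axes as the rack's.
- spigot2 (a point): foot of a spigot, on its axis at the top of the base plate (20 mm above the bench), at x = -30, y = 0 mm of the rack. Spigot: 40 mm diameter, 52 mm tall, the top 6 mm narrowed to 30 mm. Axes as the rack's.
- spigot3 (a point): foot of a spigot, on its axis at the top of the base plate (20 mm above the bench), at x = -30, y = 80 mm of the rack. Spigot: 40 mm diameter, 52 mm tall, the top 6 mm narrowed to 30 mm. Axes as the rack's.
- keeper (a joint): angle (rad) of the keeper, a bail of 12 mm steel rod hinged at the rack's back. 0 = shut: level over the spigots, bar 112 to 124 mm above the bench, so nothing goes on or comes off; grows as it is lifted up and back; stop at 1.75. Spring and weight pull it shut (up to 4 N at the grip). Lifted past 1.52 it clicks over the latch and stays at about 1.48; only the release button frees it.
- keeper_grip (a point): middle of the keeper's black grip, a bar 16 mm thick, 65 mm long, along the rack's y, sticking out past the keeper's +y arm, 100 mm from the hinge axis; moves with the keeper. At 0 it is level with the hinge (118 mm up), 100 mm from it towards the rack's -x, free underneath; at 1.57 straight above the hinge.
- keeper_hinge (a point): point on the keeper's hinge axis (parallel to the rack's y) level with the middle of the grip; 118 mm above the bench; fixed to the rack, axes as the rack's
- release (a joint): travel of the release button (m): 0 = up, 0.011 = fully down; about 2 N to start, 5.5 N at the bottom; the latch lets go at about 0.0065. Springs back. It also dips for a moment as the keeper clicks over the latch.
- release_top (a point): centre of the top of the release button, a black round cap of 32 mm diameter, pressed straight down; 105 mm above the bench when up, behind the keeper hinge (rack x = 140, y = 100 mm)
- sleeve1_mid (a point): a fresh roller sleeve: black rubber tube open at both ends, outer diameter 60 mm, bore 44 mm, 80 mm tall, about 0.16 kg; stands on the bench on end; either end may go down. May be absent (None). This point: the middle of the sleeve on its axis, 40 mm from either end (40 mm above the spigot foot when fully home); z along the tube.
- sleeve2_mid (a point): a fresh roller sleeve: black rubber tube open at both ends, outer diameter 60 mm, bore 44 mm, 80 mm tall, about 0.16 kg; stands on the bench on end; either end may go down. May be absent (None). This point: the middle of the sleeve on its axis, 40 mm from either end (40 mm above the spigot foot when fully home); z along the tube.
- sleeve3_mid (a point): a fresh roller sleeve: black rubber tube open at both ends, outer diameter 60 mm, bore 44 mm, 80 mm tall, about 0.16 kg; stands on the bench on end; either end may go down. May be absent (None). This point: the middle of the sleeve on its axis, 40 mm from either end (40 mm above the spigot foot when fully home); z along the tube.
- core1_mid (a point): a bare core: thin aluminium tube open at both ends, outer diameter 51 mm, bore 44 mm, 60 mm tall, about 0.09 kg; starts fully home on a spigot. May be absent (None). This point: the middle of the core on its axis, 30 mm from either end; z along the tube.
- core2_mid (a point): a bare core: thin aluminium tube open at both ends, outer diameter 51 mm, bore 44 mm, 60 mm tall, about 0.09 kg; starts fully home on a spigot. May be absent (None). This point: the middle of the core on its axis, 30 mm from either end; z along the tube.
- core3_mid (a point): a bare core: thin aluminium tube open at both ends, outer diameter 51 mm, bore 44 mm, 60 mm tall, about 0.09 kg; starts fully home on a spigot. May be absent (None). This point: the middle of the core on its axis, 30 mm from either end; z along the tube.
- tray: open wooden tray fixed to the bench, 160 mm (its x) by 210 mm (its y) outside, 40 mm high, walls and floor 5 mm; origin at the centre of its underside
- ink_tin: bystander, to be left alone: closed ink tin, 76 mm diameter, 100 mm tall
- saucer: bystander, to be left alone: white saucer, 120 mm diameter, 20 mm high
- flat_brush: bystander, to be left alone: flat brush lying on the bench
- carton: bystander, to be left alone: cardboard carton 110 x 65 x 30 mm
There are look-alikes about, which are no part of the job. Leave any pink or purple look-alike of the part that bears core2_mid alone.

How it is judged:
On the way, in this order (a step that is already met when the one before it is completed fails the run):
1. the keeper is lifted and latched open (angle above 1.4) (value of joint keeper above 1.4 rad), for 0.4 s.
2. with the keeper still latched open, every core lies in the tray and every sleeve is fully home on a spigot (value of joint keeper above 1.4 rad and x of core1_mid in the frame of tray between -0.08 and 0.08 m and y of core1_mid in the frame of tray between -0.105 and 0.105 m and z of core1_mid in the frame of tray between 0 and 0.045 m and x of core2_mid in the frame of tray between -0.08 and 0.08 m and y of core2_mid in the frame of tray between -0.105 and 0.105 m and z of core2_mid in the frame of tray between 0 and 0.045 m and x of core3_mid in the frame of tray between -0.08 and 0.08 m and y of core3_mid in the frame of tray between -0.105 and 0.105 m and z of core3_mid in the frame of tray between 0 and 0.045 m and ((horizontal distance between sleeve1_mid and spigot1 below 0.005 m and z of sleeve1_mid in the frame of spigot1 below 0.044 m and angle between the z axis of sleeve1_mid and the z axis of rack, either way round below 0.06 rad) or (horizontal distance between sleeve1_mid and spigot2 below 0.005 m and z of sleeve1_mid in the frame of spigot2 below 0.044 m and angle between the z axis of sleeve1_mid and the z axis of rack, either way round below 0.06 rad) or (horizontal distance between sleeve1_mid and spigot3 below 0.005 m and z of sleeve1_mid in the frame of spigot3 below 0.044 m and angle between the z axis of sleeve1_mid and the z axis of rack, either way round below 0.06 rad)) and ((horizontal distance between sleeve2_mid and spigot1 below 0.005 m and z of sleeve2_mid in the frame of spigot1 below 0.044 m and angle between the z axis of sleeve2_mid and the z axis of rack, either way round below 0.06 rad) or (horizontal distance between sleeve2_mid and spigot2 below 0.005 m and z of sleeve2_mid in the frame of spigot2 below 0.044 m and angle between the z axis of sleeve2_mid and the z axis of rack, either way round below 0.06 rad) or (horizontal distance between sleeve2_mid and spigot3 below 0.005 m and z of sleeve2_mid in the frame of spigot3 below 0.044 m and angle between the z axis of sleeve2_mid and the z axis of rack, either way round below 0.06 rad)) and ((horizontal distance between sleeve3_mid and spigot1 below 0.005 m and z of sleeve3_mid in the frame of spigot1 below 0.044 m and angle between the z axis of sleeve3_mid and the z axis of rack, either way round below 0.06 rad) or (horizontal distance between sleeve3_mid and spigot2 below 0.005 m and z of sleeve3_mid in the frame of spigot2 below 0.044 m and angle between the z axis of sleeve3_mid and the z axis of rack, either way round below 0.06 rad) or (horizontal distance between sleeve3_mid and spigot3 below 0.005 m and z of sleeve3_mid in the frame of spigot3 below 0.044 m and angle between the z axis of sleeve3_mid and the z axis of rack, either way round below 0.06 rad))), for 0.3 s.
3. the release button is pressed (more than 5 mm) (value of joint release above 0.005 m), for 0.02 s.
At the end, for the whole second after the job is handed in: Keeper shut (under 0.08 rad), button up; every core in the tray (middle inside its outline, at most 45 mm above its underside); every sleeve on a spigot within 5 mm of its axis, 4 mm of fully down and 0.06 rad of parallel (value of joint keeper below 0.08 rad and value of joint release below 0.003 m and x of core1_mid in the frame of tray between -0.08 and 0.08 m and y of core1_mid in the frame of tray between -0.105 and 0.105 m and z of core1_mid in the frame of tray between 0 and 0.045 m and x of core2_mid in the frame of tray between -0.08 and 0.08 m and y of core2_mid in the frame of tray between -0.105 and 0.105 m and z of core2_mid in the frame of tray between 0 and 0.045 m and x of core3_mid in the frame of tray between -0.08 and 0.08 m and y of core3_mid in the frame of tray between -0.105 and 0.105 m and z of core3_mid in the frame of tray between 0 and 0.045 m and ((horizontal distance between sleeve1_mid and spigot1 below 0.005 m and z of sleeve1_mid in the frame of spigot1 below 0.044 m and angle between the z axis of sleeve1_mid and the z axis of rack, either way round below 0.06 rad) or (horizontal distance between sleeve1_mid and spigot2 below 0.005 m and z of sleeve1_mid in the frame of spigot2 below 0.044 m and angle between the z axis of sleeve1_mid and the z axis of rack, either way round below 0.06 rad) or (horizontal distance between sleeve1_mid and spigot3 below 0.005 m and z of sleeve1_mid in the frame of spigot3 below 0.044 m and angle between the z axis of sleeve1_mid and the z axis of rack, either way round below 0.06 rad)) and ((horizontal distance between sleeve2_mid and spigot1 below 0.005 m and z of sleeve2_mid in the frame of spigot1 below 0.044 m and angle between the z axis of sleeve2_mid and the z axis of rack, either way round below 0.06 rad) or (horizontal distance between sleeve2_mid and spigot2 below 0.005 m and z of sleeve2_mid in the frame of spigot2 below 0.044 m and angle between the z axis of sleeve2_mid and the z axis of rack, either way round below 0.06 rad) or (horizontal distance between sleeve2_mid and spigot3 below 0.005 m and z of sleeve2_mid in the frame of spigot3 below 0.044 m and angle between the z axis of sleeve2_mid and the z axis of rack, either way round below 0.06 rad)) and ((horizontal distance between sleeve3_mid and spigot1 below 0.005 m and z of sleeve3_mid in the frame of spigot1 below 0.044 m and angle between the z axis of sleeve3_mid and the z axis of rack, either way round below 0.06 rad) or (horizontal distance between sleeve3_mid and spigot2 below 0.005 m and z of sleeve3_mid in the frame of spigot2 below 0.044 m and angle between the z axis of sleeve3_mid and the z axis of rack, either way round below 0.06 rad) or (horizontal distance between sleeve3_mid and spigot3 below 0.005 m and z of sleeve3_mid in the frame of spigot3 below 0.044 m and angle between the z axis of sleeve3_mid and the z axis of rack, either way round below 0.06 rad))); the robot touches nothing.
It fails at once if a bystander was moved more than 5 cm (distance of any of ink_tin, saucer, flat_brush, carton from where it was at the start of the episode above 0.05 m).
Of sleeve1, sleeve2, sleeve3 only 2 to 3 are there at a start; the rules pass over those that are not, and their reading is None.
Of core1, core2, core3 only 2 to 3 are there at a start; the rules pass over those that are not, and their reading is None.
At some moment in a run one of sleeve1, sleeve2, sleeve3 may be knocked a few centimetres aside while the robot is not near it.
It also fails if it takes over 210 s, if anything falls off the work surface, if the arm or the gripper's body presses on something with over 40 N, if the wrist force passes 120 N, or if a joint passes its speed limit or range.

## Working session

There is one attempt and no reset: what is moved stays moved. The work goes in short steps, Python scripts to look and compute and a tool call to move; the robot and the scene stay as the last step left them, time stands still between calls to the robot, and variables do not carry over. Pictures are saved under pics/ and viewed, at most 18 in all, crops included, and the job is handed in when it is done.

Besides the shell and the picture viewer there is one more tool, called after "Call:" as name(argument=value, ...) on one line, values as JSON. drive_tool: Moves the arm, as the interface text tells. Its arguments: {"type":"object","properties":{"series":{"type":"array"},"jaw":{"type":"number"},"grip_force":{"type":"number"}},"required":["series"]}

```bash
mkdir -p pics; ls; python3 - <<'E'
from workcell import env, viewer, order, models
import cv2
s=env.get_state(); print(s)
for c in ("scene","side","wrist"):
    im=viewer.read_camera(c); cv2.imwrite(f"pics/{c}0.png",im[:,:,::-1]); print(c,viewer.camera_info(c))
E
```

```text
pics
{'clock': 0.0, 'joint_pos': array([-1.28459476e+00,  3.13963704e-01,  4.49731473e-02,  1.30360131e+00,
       -1.39783284e-05,  1.43117310e+00]), 'qvel': array([-0.00030544,  0.00014648,  0.00015081,  0.00086054, -0.00077406,
       -0.00044417]), 'tau': array([ 7.56408863e-04, -4.80632865e+01,  2.98532349e+01,  1.94049004e-02,
       -1.40903448e-04, -2.02036148e-06]), 'tcp_pos': array([ 0.23735057, -0.52318284,  0.24142735]), 'orientation': array([-8.94847683e-04,  9.77419254e-01,  2.11307349e-01, -7.27082950e-05]), 'wrist_force': array([-0.81394554,  0.40344259,  0.35993586]), 'ft_torque': array([-0.01217837, -0.01237193, -0.00638899]), 'grip_force': 0.0, 'finger_gap': 0.08528862696654008}
scene {'intrinsics': array([[348.76394713,   0.        , 254.52304121],
       [  0.        , 348.76394713, 189.16963059],
       [  0.        ,   0.        ,   1.        ]]), 'D': array([-0.1068482,  0.       ,  0.       ,  0.       ,  0.       ]), 'R': array([[ 0.48898462,  0.87217641, -0.01422523],
       [ 0.66518366, -0.38338487, -0.64073922],
       [-0.56429136,  0.30384923, -0.76762
[... 424 characters left out ...]
 0.24633335,  0.58940811, -0.76936204]]), 't': array([-0.48609332,  0.19865344,  1.23680886])}
wrist {'intrinsics': array([[324.216402  ,   0.        , 259.71472651],
       [  0.        , 324.216402  , 189.07283199],
       [  0.        ,   0.        ,   1.        ]]), 'D': array([0.00164422, 0.        , 0.        , 0.        , 0.        ]), 'T_tool_cam': array([[-1.17462471e-04, -9.63446943e-01, -2.67899187e-01,
         6.83120009e-02],
       [ 9.99999404e-01,  1.77562047e-04, -1.07702459e-03,
         6.08865258e-04],
       [ 1.08522478e-03, -2.67899154e-01,  9.63446348e-01,
        -1.31493836e-01],
       [ 0.00000000e+00,  0.00000000e+00,  0.00000000e+00,
         1.00000000e+00]])}
```

View pics/scene0.png

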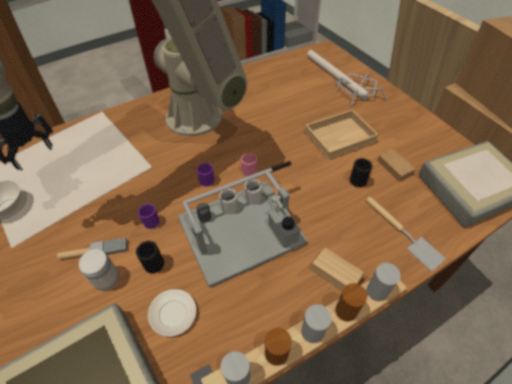

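View pics/side0.png

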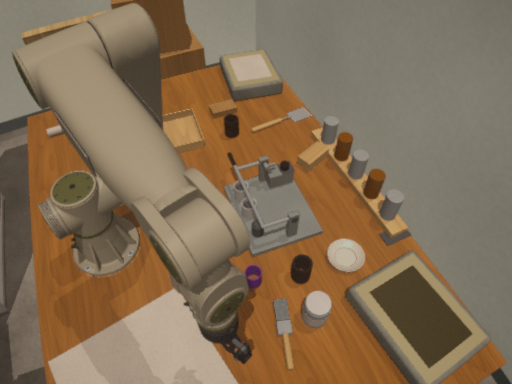

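The scene view shows two black sleeves at (150,257) and (360,173). There are two bare cores on spigots at (229,202) and (254,190), and an empty dark spigot at (204,213). The purple tubes at (148,215) and (206,175) and the pink one at (250,163) are look-alikes. The tray is at (340,133), the grip at (283,166) and the button at (288,227).

```bash
cat > h.py <<'E'
import numpy as np, cv2
from scipy.optimize import least_squares, minimize
from scipy.spatial.transform import Rotation as Ro
from workcell import env, viewer, order, models
def state(): return env.get_state()
def toolT(s=None):
    s=s or state(); q=s["orientation"]; T=np.eye(4)
    T[:3,:3]=Ro.from_quat([q[1],q[2],q[3],q[0]]).as_matrix(); T[:3,3]=s["tcp_pos"]; return T
def cam(c,T=None):
    i=viewer.camera_info(c); K=i["intrinsics"]; D=np.array(i["D"])
    if c=="wrist":
        M=np.linalg.inv((toolT() if T is None else T)@i["T_tool_cam"]); return K,D,M[:3,:3],M[:3,3]
    return K,D,i["R"],i["t"]
def proj(P,C):
    K,D,R,t=C; return cv2.projectPoints(np.asarray(P,float).reshape(-1,3),cv2.Rodrigues(R)[0],t,K,D)[0].reshape(-1,2)
def ray(uv,C,z):
    K,D,R,t=C; n=cv2.undistortPoints(np.array([[uv]],float),K,D)[0,0]
    d=R.T@np.array([n[0],n[1],1]); o=-R.T@t; return o+d*(z-o[2])/d[2]
def cyl(x,y,z0,z1,r):
    a=np.linspace(0,2*np.pi,24,endpoint=False)
    return np.array([[x+r*np.cos(b),y+r*np.sin(b),z] for z in (z0,z1) for b in a])
def tri(uvs,Cs):
    f=lambda P:np.concatenate([proj(P,C)[0]-u for u,C in zip(uvs,Cs)])
    r=least_squares(f,[0.5,0,0.05]); return r.x,np.abs(r.fun).max()
def snap(c,name=None):
    T=toolT(); im=viewer.read_camera(c)
    if name: cv2.imwrite(f"pics/{name}.png",im[:,:,::-1])
    return im,cam(c,T)
E
cat > a.py <<'E'
from h import *
for c in ("scene","side"):
    im,C=snap(c)
    for l in ("sleeve1_mid","core1_mid","keeper_grip","release_top","rack","tray","ink_tin","saucer","flat_brush","carton"):
        for d in models.silhouettes(l,c):
            if d["score"]<.3: continue
            m=d["region"]; ys,xs=np.nonzero(m); col=im[m].mean(0).astype(int)
            print(c,l,round(d["score"],2),np.round(d["location"],1),"c",xs.mean().round(1),ys.mean().round(1),"bb",xs.min(),ys.min(),xs.max(),ys.max(),m.sum(),col, "z.05",ray((xs.mean(),ys.mean()),C,.04).round(3)[:2])
E
python3 a.py
```

```text
scene sleeve1_mid 0.64 [251.5 190.9] c 252.9 192.0 bb 244 179 261 204 315 [114 108  98] z.05 [ 0.476 -0.001]
scene keeper_grip 0.94 [256.7 177. ] c 246.4 185.3 bb 184 162 290 220 618 [130 120 109] z.05 [ 0.442 -0.005]
scene release_top 0.55 [286.8 222.8] c 286.5 222.1 bb 275 208 293 230 135 [40 38 37] z.05 [0.62  0.028]
scene rack 0.69 [242.  231.8] c 240.9 230.0 bb 179 162 307 287 8111 [123 120 110] z.05 [ 0.579 -0.097]
scene tray 0.89 [341.5 135.6] c 340.4 134.0 bb 305 110 377 159 2274 [158 127  88] z.05 [0.398 0.398]
scene ink_tin 0.96 [ 97.6 269.1] c 98.5 269.4 bb 79 249 118 290 1163 [142 134 122] z.05 [ 0.504 -0.486]
scene ink_tin 0.34 [340.9 133.9] c 340.4 133.9 bb 305 110 378 160 2280 [159 127  88] z.05 [0.398 0.398]
scene saucer 0.61 [167.2 308.4] c 171.5 312.3 bb 148 290 194 334 1650 [196 188 168] z.05 [ 0.707 -0.355]
scene flat_brush 0.68 [104.1 248.6] c 98.0 248.0 bb 58 237 127 258 671 [142 127 107] z.05 [ 0.437 -0.471]
scene carton 0.79 [396.6 166.6] c 395.8 164.5 bb 378 149 414 180 683 [146 110  72] z.05 [0.609 0.464]
side core1_mid 0.55 [247.  190.7] c 253.2 190.7 bb 22
[... 581 characters left out ...]
14.4 310. ] c 316.3 309.6 bb 302 292 331 327 818 [153 140 127] z.05 [ 0.518 -0.479]
side ink_tin 0.51 [276.6 204.7] c 272.6 206.1 bb 224 152 322 256 5560 [117 109  98] z.05 [ 0.56 -0.1 ]
side saucer 0.93 [346.1 257.2] c 346.0 255.1 bb 328 239 364 271 965 [183 170 149] z.05 [ 0.687 -0.363]
side flat_brush 0.7 [287.4 327. ] c 284.0 328.2 bb 273 298 293 369 796 [140 120  98] z.05 [ 0.411 -0.49 ]
side flat_brush 0.46 [286.1 161.5] c 283.4 165.5 bb 268 160 288 172 87 [56 42 33] z.05 [0.676 0.053]
side carton 0.62 [271.2 207.5] c 273.1 206.4 bb 224 155 321 255 5291 [117 110 100] z.05 [ 0.561 -0.102]
side carton 0.57 [222.9 108. ] c 223.0 108.4 bb 210 99 236 118 365 [137  96  54] z.05 [0.589 0.458]
```

```bash
python3 - <<'E'
import cv2
im=cv2.imread("pics/scene0.png"); cv2.imwrite("pics/crop0.png",cv2.resize(im[140:290,120:320],None,fx=4,fy=4,interpolation=cv2.INTER_CUBIC))
E
```

```text
(no output)
```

View pics/crop0.png

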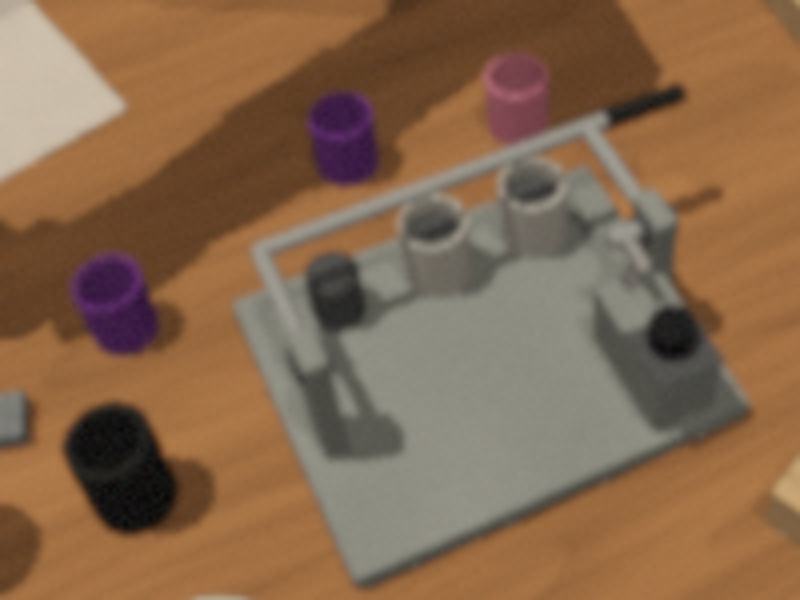

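The crop confirms it: two bright metal cores stand on spigots 2 and 3, and spigot 1 is empty. The three coloured tubes off the rack, at crop (343,137), (115,303) and (517,97), are look-alikes to leave alone.

```bash
cat > b.py <<'E'
from h import *
Cs=cam("scene"); Cd=cam("side")
im=cv2.imread("pics/scene0.png"); im2=cv2.imread("pics/side0.png")
pts=[((-30,0,80),(434,217)),((-30,80,80),(533,181)),((-30,-80,72),(335,270)),((140,100,105),(672,330)),((-30,-125,118),(258,248))]
cor=[((1,-150,20),(365,578)),((1,150,20),(748,405)),((0,-150,20),(237,302))]
def R2W(p,q):
    x,y,a=q[:3]; c,s=np.cos(a),np.sin(a); p=np.array(p)/1000; return np.array([x+c*p[0]-s*p[1],y+s*p[0]+c*p[1],p[2]])
def f(q):
    r=[]
    for p,u in pts: r.append(proj(R2W(p,q),Cs)[0]-(np.array(u)/4+[120,140]))
    for p,u in cor: r.append(proj(R2W(((q[4] if p[0] else q[3])*1000,p[1],p[2]),q),Cs)[0]-(np.array(u)/4+[120,140]))
    return np.concatenate(r)
s=least_squares(f,[.5,-.05,0,-.08,.17]); print("rack",s.x.round(4)); print(s.fun.round(1).reshape(-1,2).tolist())
q=s.x
print("button in side pred",proj(R2W((140,100,105),q),Cd),"spig2",proj(R2W((-30,0,80),q),Cd))
for n,p in dict(sp1=(-30,-80,20),sp2=(-30,0,20),sp3=(-30,80,20),btn=(140,100,105),grip=(-30,150,118),hinge=(70,150,118)).items(): print(n,R2W(p,q).round(4))
def blob(img,u,thr=45):
    m=(img.max(2)<thr).astype(np.uint8); n,l,st,ce=cv2.connectedComponentsWithStats(m)
    b=[i for i in range(1,n) if st[i,4]>60]; i=min(b,key=lambda i:np.hypot(*(ce[i]-u))); return l==i,st[i],ce[i]
for u1,u2 in (((150,257),(301,269)),((360,173),(231,125))):
    b1=blob(im,u1);b2=blob(im2,u2); print(b1[1:],b2[1:])
    def hullc(x,y,C):
        h=cv2.convexHull(proj(cyl(x,y,0,.08,.03),C).astype(np.float32)); M=cv2.moments(h); return np.array([M['m10']/M['m00'],M['m01']/M['m00']])
    for bs in ([(b1,Cs)],[(b2,Cd)],[(b1,Cs),(b2,Cd)]):
        r=least_squares(lambda p:np.concatenate([hullc(*p,C)-b[2] for b,C in bs]),ray(u1,Cs,.04)[:2]); print("sleeve",r.x.round(4),r.fun.round(1))
for (u1,u2) in (((340.9,134.5),(183.5,130)),):
    print("tray",tri([u1,u2],[Cs,Cd]))
# tray corners on top rim in scene
for u in ((339,110),(377,131),(330,159),(305,129)): print(ray(u,Cs,.04).round(3),end=' ')
E
python3 b.py
```

```text
rack [ 0.5103 -0.0842 -0.0551 -0.0711  0.175 ]
[[0.2, 0.9], [0.4, 0.3], [-0.6, -0.8], [0.7, -1.7], [1.0, 0.5], [-2.4, 0.8], [1.5, -0.6], [-0.6, 0.3]]
button in side pred [[284.73056852 163.29866618]] spig2 [[248.75991914 202.82254924]]
sp1 [ 0.476  -0.1624  0.02  ]
sp2 [ 0.4804 -0.0825  0.02  ]
sp3 [ 0.4848 -0.0027  0.02  ]
btn [0.6556 0.0079 0.105 ]
grip [0.4886 0.0672 0.118 ]
hinge [0.5885 0.0617 0.118 ]
(array([137, 242,  27,  31, 553], dtype=int32), array([150.18625678, 256.99819168])) (array([295, 257,  15,  12,  95], dtype=int32), array([301.89473684, 262.70526316]))
sleeve [ 0.5372 -0.3497] [-0.  0.]
sleeve [ 0.549  -0.3312] [-0. -0.]
sleeve [ 0.5402 -0.3428] [ 2.8 -0.2 -0.8  4.2]
(array([351, 160,  20,  26, 391], dtype=int32), array([360.47058824, 172.5370844 ])) (array([226, 123,  12,  14, 112], dtype=int32), array([231.83035714, 128.26785714]))
sleeve [0.5786 0.3363] [ 0. -0.]
sleeve [0.5767 0.3219] [0. 0.]
sleeve [0.5791 0.3319] [-1.   0.6 -0.3 -1.7]
tray (array([0.39499947, 0.40457396, 0.03197932]), np.float64(0.0888016213388596))
[0.286 0.481 0.04 ] [0.451 0.525 0.04 ] [0.48  0.289 0.04 ] [0.313 0.304 0.04 ]
```

```bash
cat >> h.py <<'E'
def plan(x,y,z,yawx,p=True):
    """tool down with tool x at world angle yawx(deg): turn about tool z (deg, share) then shift in the turned tool axes as shares"""
    T=toolT(); a=np.degrees(np.arctan2(T[1,0],T[0,0])); d=(yawx-a+180)%360-180
    Rn=Ro.from_euler('z',yawx,degrees=True).as_matrix()@np.diag([1,-1,-1.])
    rv=Ro.from_matrix(T[:3,:3].T@Rn).as_rotvec(degrees=True)
    sh=Rn.T@(np.array([x,y,z])-T[:3,3])
    print("tcp",T[:3,3].round(4),"turn share",(rv/180).round(4),"shift mm",(sh*1000).round(1),"share",(sh/.12).round(3))
E
python3 - <<'E'
from h import *
C=cam("scene")
for u in ((682,93),(608,117),(645,105)): print(ray((u[0]/4+120,u[1]/4+140),C,.118).round(4))
plan(.47,-.03,.27,86.8)
E
```

```text
[0.492 0.119 0.118]
[0.4855 0.059  0.118 ]
[0.4887 0.0887 0.118 ]
tcp [ 0.2375 -0.5237  0.2423] turn share [ 0.      0.     -0.3467] shift mm [505.9 204.6 -27.7] share [ 4.216  1.705 -0.231]
```

Call:
drive_tool(series=[[[0,0,-0.05,0,0,-0.0578],[0,0,-0.05,0,0,-0.0578],[0,0,-0.05,0,0,-0.0578],[0,0,-0.05,0,0,-0.0578],[0,0,-0.05,0,0,-0.0578],[0,0,0,0,0,-0.0578],[0.4216,0.1705,0,0,0,0],[0.4216,0.1705,0,0,0,0],[0.4216,0.1705,0,0,0,0],[0.4216,0.1705,0,0,0,0],[0.4216,0.1705,0,0,0,0],[0.4216,0.1705,0,0,0,0],[0.4216,0.1705,0,0,0,0],[0.4216,0.1705,0,0,0,0],[0.4216,0.1705,0,0,0,0],[0.4216,0.1705,0,0,0,0],[0,0,0,0,0,0],[0,0,0,0,0,0]]], jaw=1)

```text
clock: 3.5
tcp_pos: [0.4697, -0.0298, 0.2722]
orientation: [0.0, 0.726, 0.688, -0.0]
wrist_force: [0.4, -0.3, -0.4]
finger_gap: 0.0854
grip_force: 0.0
```

```bash
python3 - <<'E'
from h import *
im,C=snap("wrist","wrist1"); s=state(); np.save("w1.npy",toolT())
print(s["tcp_pos"])
rack=[.5103,-.0842,-.0551]
def R2W(p):
    x,y,a=rack; c,t=np.cos(a),np.sin(a); p=np.array(p)/1000; return np.array([x+c*p[0]-t*p[1],y+t*p[0]+c*p[1],p[2]])
o=im.copy()
for p in ((-30,-80,72),(-30,0,80),(-30,80,80),(140,100,105),(-30,173,118),(-30,-125,118)):
    u=proj(R2W(p),C)[0]; print(p,u.round(1)); cv2.drawMarker(o,tuple(int(v) for v in u),(255,0,0),cv2.MARKER_CROSS,9,1)
cv2.imwrite("pics/wrist1m.png",cv2.resize(o,(768,576))[:,:,::-1])
E
```

```text
[ 0.46957293 -0.03036287  0.27225456]
(-30, -80, 72) [271.  279.2]
(-30, 0, 80) [272.  216.2]
(-30, 80, 80) [272.8 140.5]
(140, 100, 105) [462.4 121.8]
(-30, 173, 118) [275.9  30.3]
(-30, -125, 118) [272.  340.8]
```

View pics/wrist1m.png

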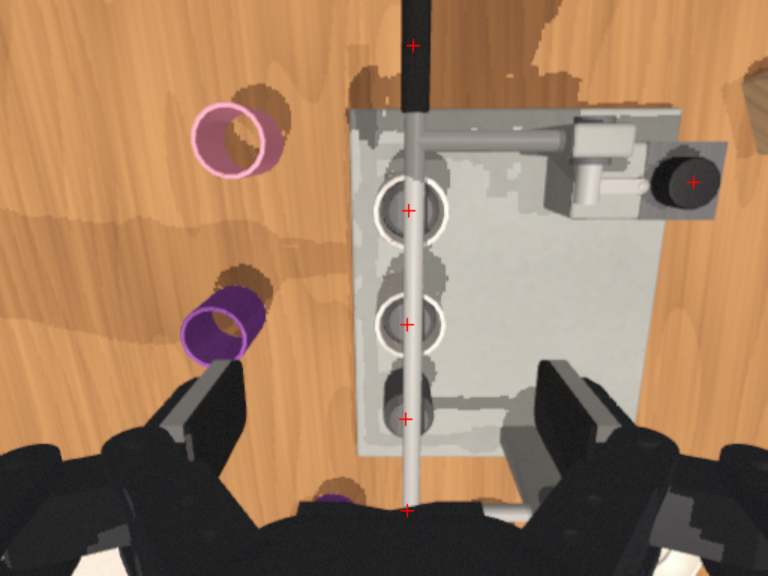

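The wrist view shows the two cores at about (274,141) and (273,216) under the keeper, the black grip along column 277 and the button at about (458,121). The first rack fit is good to a few mm, so I'll refine it by adding these points.

```bash
cat > r.py <<'E'
from h import *
Cs=cam("scene"); Cw=cam("wrist",np.load("w1.npy"))
sc=[((-30,0,80),(434,217)),((-30,80,80),(533,181)),((140,100,105),(672,330)),((-30,-125,118),(258,248))]
wr=[((-30,80,80),(410.5,212.5)),((-30,0,80),(410,324.5)),((140,100,105),(686,181))]
def R2W(p,q):
    x,y,a=q[:3]; c,s=np.cos(a),np.sin(a); p=np.array(p)/1000; return np.array([x+c*p[0]-s*p[1],y+s*p[0]+c*p[1],p[2]])
def f(q):
    r=[proj(R2W(p,q),Cs)[0]-(np.array(u)/4+[120,140]) for p,u in sc]+[proj(R2W(p,q),Cw)[0]-(np.array(u)/1.5) for p,u in wr]
    return np.concatenate(r)
s=least_squares(f,[.51,-.08,-.055]); print(s.x.round(4),s.fun.round(1).reshape(-1,2).tolist()); np.save("rack.npy",s.x)
for n,p in dict(sp1=(-30,-80,20),sp2=(-30,0,20),sp3=(-30,80,20),btn=(140,100,105),grip=(-30,170,118),hinge=(70,170,118)).items(): print(n,R2W(p,s.x).round(4))
for k in ((274,141.3),(253.25,185.25)),((273.3,216.3),(228.5,194.25)): print("tri core top",tri(k,[Cw,Cs]))
print("tri button",tri([(457.3,120.7),(288,222.5)],[Cw,Cs]))
print("grip line",ray((277.3,30),Cw,.118).round(4),"grip start",ray((277,74),Cw,.118).round(4))
g=ray((277.3,30),Cw,.118); plan(g[0],.088,.25,86.8)
E
python3 r.py
```

```text
[ 0.5096 -0.0855 -0.0462] [[-0.4, 0.9], [-0.3, 0.2], [0.4, -2.1], [0.5, 0.8], [-2.1, -0.2], [-1.8, 0.7], [3.5, 0.2]]
sp1 [ 0.476 -0.164  0.02 ]
sp2 [ 0.4796 -0.0841  0.02  ]
sp3 [ 0.4833 -0.0042  0.02  ]
btn [0.6541 0.0079 0.105 ]
grip [0.4875 0.0857 0.118 ]
hinge [0.5874 0.0811 0.118 ]
tri core top (array([ 0.48565778, -0.0038041 ,  0.08301699]), np.float64(0.17107697779232467))
tri core top (array([ 0.48134547, -0.08198783,  0.08406346]), np.float64(0.4242698239505671))
tri button (array([0.65537689, 0.00744899, 0.09731298]), np.float64(0.3257148058887651))
grip line [0.491  0.0897 0.118 ] grip start [0.4894 0.0564 0.118 ]
tcp [ 0.4696 -0.0304  0.2723] turn share [-0.0001  0.0001 -0.    ] shift mm [119.4  14.8  22.3] share [0.995 0.123 0.185]
```

Call:
drive_tool(series=[[[0.33,0.05,0,0,0,0],[0.33,0.05,0,0,0,0],[0.33,0.05,0.1,0,0,0],[0,0,0.33,0,0,0],[0,0,0.33,0,0,0],[0,0,0.33,0,0,0],[0,0,0.28,0,0,0],[0,0,0,0,0,0],[0,0,0,0,0,0]]])

```text
clock: 4.68
tcp_pos: [0.4952, 0.0867, 0.1091]
orientation: [0.001, 0.727, 0.687, 0.0]
wrist_force: [0.1, 0.5, 0.4]
finger_gap: 0.0855
grip_force: 0.0
```

Call:
drive_tool(series=[[[0,0,0,0,0,0],[0,0,0,0,0,0],[0,0,0,0,0,0],[0,0,0,0,0,0],[0,0,0,0,0,0],[0,0,0,0,0,0],[0,0,0,0,0,0],[0,0,0,0,0,0]]], jaw=-1, grip_force=30)

```text
clock: 5.68
tcp_pos: [0.49, 0.0881, 0.1074]
orientation: [-0.003, 0.726, 0.687, -0.003]
wrist_force: [-10.1, 0.8, 7.7]
finger_gap: 0.015
grip_force: 29.1
```

Call:
drive_tool(series=[[[0,0,-0.133,0,0,0],[0,0.01,-0.13,0,0,0],[0,0.043,-0.123,0,0,0],[0,0.07,-0.113,0,0,0],[0,0.088,-0.1,0,0,0],[0,0,0,0,0,0]]])

```text
clock: 6.42
tcp_pos: [0.5138, 0.0869, 0.1791]
orientation: [-0.004, 0.726, 0.688, -0.004]
wrist_force: [-15.9, 1.3, 7.4]
finger_gap: 0.015
grip_force: 30.0
```

Call:
drive_tool(series=[[[0,0.103,-0.085,0,0,0],[0,0.115,-0.067,0,0,0],[0,0.124,-0.048,0,0,0],[0,0.13,-0.028,0,0,0],[0,0.133,-0.007,0,0,0],[0,0.06,0,0,0,0],[0,0,0,0,0,0],[0,0,0,0,0,0]]])

```text
clock: 7.42
tcp_pos: [0.5989, 0.0824, 0.209]
orientation: [-0.0, 0.726, 0.687, 0.0]
wrist_force: [-3.5, 1.0, 6.5]
finger_gap: 0.0149
grip_force: 33.8
```

Call:
drive_tool(series=[[[0,-0.1,0,0,0,0],[0,0,0,0,0,0],[0,0,0,0,0,0],[0,0,0,0,0,0],[0,0,-0.3,0,0,0],[0,-0.1,-0.4,0,0,0],[-0.4,-0.4,0,0,0,0],[-0.4,-0.4,0,0,0,0],[-0.1,0,0,0,0,0],[0,0,0,0,0,0],[0,0,0,0,0,0]]], jaw=1)

```text
clock: 8.8
tcp_pos: [0.4827, -0.0118, 0.292]
orientation: [0.0, 0.726, 0.687, 0.0]
wrist_force: [-0.3, 0.1, 0.2]
finger_gap: 0.0852
grip_force: 0.0
```

```bash
python3 - <<'E'
from h import *
a,Cs=snap("scene"); b,_=snap("side"); w,C=snap("wrist"); np.save("w2.npy",toolT()); cv2.imwrite("pics/w2.png",w[:,:,::-1])
p=np.vstack([np.hstack([cv2.resize(a,(400,300)),cv2.resize(b,(400,300))]),np.hstack([cv2.resize(w,(400,300)),cv2.resize(a[140:290,120:320],(400,300))])])
cv2.imwrite("pics/m2.png",p[:,:,::-1]); plan(.4825,-.083,.2,86.8)
E
```

```text
tcp [ 0.4823 -0.0115  0.2917] turn share [-0.0001 -0.      0.0005] shift mm [-71.4   4.1  91.7] share [-0.595  0.035  0.764]
```

View pics/m2.png

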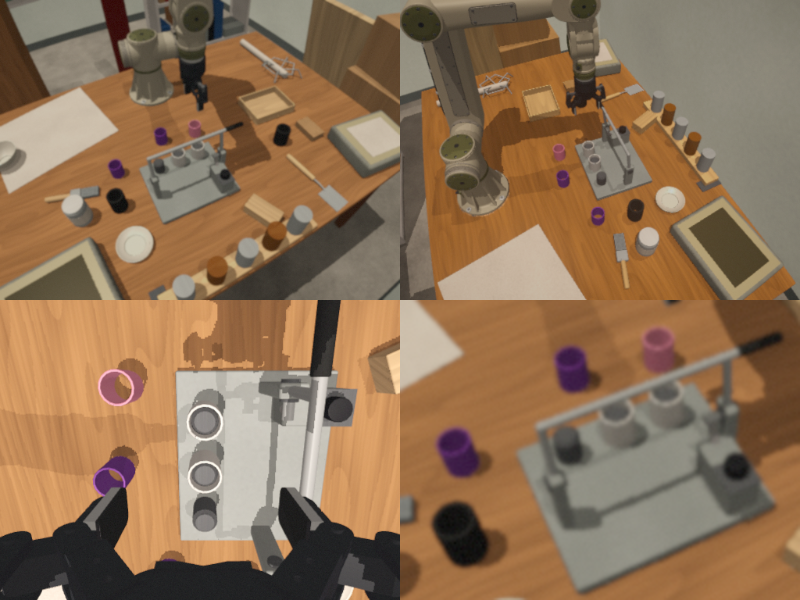

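The keeper is latched open, with its bar standing up at wrist column ~405. Both cores are now clear, at wrist montage (205,423) and (204,476), and there is no third sleeve in view. Next I'll measure the core rims in the wrist view.

```bash
python3 - <<'E'
from h import *
im=cv2.imread("pics/w2.png"); C=cam("wrist",np.load("w2.npy")); g=cv2.cvtColor(im,cv2.COLOR_BGR2GRAY)
for n,(u,v) in dict(c3=(263,156),c2=(262,225)).items():
    m=np.zeros_like(g); cv2.circle(m,(u,v),34,1,-1)
    t=((g>205)&(m>0)).astype(np.uint8); k,l,st,ce=cv2.connectedComponentsWithStats(t); i=1+np.argmax(st[1:,4])
    cn=max(cv2.findContours((l==i).astype(np.uint8),cv2.RETR_EXTERNAL,cv2.CHAIN_APPROX_NONE)[0],key=len)
    e=cv2.fitEllipse(cn); print(n,st[i],np.round(e,1) if 0 else e, ray(e[0],C,.08).round(4))
print(ray((205/400*512,513/300*384-384),C,.072))
E
```

```text
c3 [239 134  47  50 430] ((261.5249328613281, 157.17987060546875), (45.35227584838867, 47.91733169555664), 30.808513641357422) [ 0.4852 -0.0038  0.08  ]
c2 [240 206  45  41 354] ((261.6700439453125, 226.31399536132812), (40.505470275878906, 43.67490005493164), 84.75819396972656) [ 0.4812 -0.0829  0.08  ]
[ 0.47876141 -0.14621259  0.072     ]
```

Call:
drive_tool(series=[[[0.065,0.019,0.155,0,0,0],[0,0,0.4,0,0,0],[0,0,0.4,0,0,0],[0,0,0.4,0,0,0],[0,0,0.4,0,0,0],[0,0,0.2,0,0,0],[0,0,0,0,0,0],[0,0,0,0,0,0]]])

```text
clock: 9.95
tcp_pos: [0.4853, -0.0043, 0.0582]
orientation: [0.001, 0.726, 0.687, 0.0]
wrist_force: [-0.3, -0.2, -0.2]
finger_gap: 0.0852
grip_force: 0.0
```

Call:
drive_tool(series=[[[0,0,0,0,0,0],[0,0,0,0,0,0],[0,0,0,0,0,0],[0,0,0,0,0,0],[0,0,0,0,0,0],[0,0,-0.15,0,0,0],[0,0,-0.3,0,0,0],[0,0,-0.4,0,0,0],[0,0,-0.4,0,0,0],[0,0,0,0,0,0]]], jaw=-1, grip_force=35)

```text
clock: 11.2
tcp_pos: [0.4869, -0.0049, 0.2117]
orientation: [0.003, 0.726, 0.687, 0.003]
wrist_force: [-0.2, -0.2, -2.1]
finger_gap: 0.0495
grip_force: 38.2
```

Call:
drive_tool(series=[[[0.3,-0.3,0,0,0,0],[0.4,-0.2,0,0,0,0],[0.45,-0.1,0,0,0,0],[0.45,-0.1,0,0,0,0],[0.45,-0.1,0,0,0,0],[0.45,-0.1,0,0,0,0],[0,0,0,0,0,0],[0,0,0,0,0,0]]])

```text
clock: 12.2
tcp_pos: [0.3924, 0.3006, 0.2064]
orientation: [-0.0, 0.726, 0.688, -0.001]
wrist_force: [-0.2, -0.4, -1.0]
finger_gap: 0.0502
grip_force: 38.1
```

```bash
python3 - <<'E'
from h import *
im,C=snap("wrist","w3"); print(state()["tcp_pos"],state()["finger_gap"])
d=models.silhouettes("tray","wrist"); print([x["score"] for x in d])
m=d[0]["region"].astype(np.uint8); cn=max(cv2.findContours(m,cv2.RETR_EXTERNAL,cv2.CHAIN_APPROX_NONE)[0],key=len)
b=cv2.minAreaRect(cn); bx=cv2.boxPoints(b); print(b)
for u in bx: print(u,ray(u,C,.04).round(3))
cv2.drawContours(im,[cn],-1,(255,0,0),1); cv2.imwrite("pics/w3.png",im[:,:,::-1]); plan(.39,.35,.1,86.8)
E
```

```text
[0.39269957 0.3001378  0.20657792] 0.049781205135189674
[0.73]
((239.5, 80.5), (161.0, 193.0), 90.0)
[143.   0.] [0.305 0.451 0.04 ]
[336.   0.] [0.463 0.443 0.04 ]
[336. 161.] [0.464 0.309 0.04 ]
[143. 161.] [0.285 0.318 0.04 ]
tcp [0.393  0.2999 0.2068] turn share [-0.0003  0.0003 -0.0004] shift mm [ 49.9  -5.8 106.8] share [ 0.416 -0.048  0.89 ]
```

View pics/w3.png

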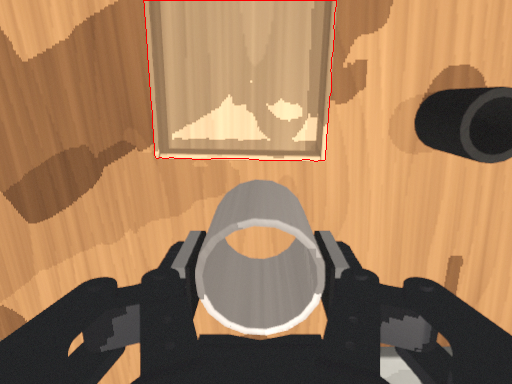

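The view shows the gripped core, the tray with near-rim corners at (156,157) and (325,158), and a sleeve at right, about (465,125). The tray centre works out at about (0.382, 0.416). I'll stand this core in the tray's far half.

Call:
drive_tool(series=[[[0.46,-0.045,0,0,0,0],[0.46,-0.045,0,0,0,0],[0.45,-0.045,0.1,0,0,0],[0,0,0.4,0,0,0],[0,0,0.4,0,0,0],[0,0,0.28,0,0,0],[0,0,0.1,0,0,0],[0,0,0.03,0,0,0],[0,0,0,0,0,0]]])

```text
clock: 13.42
tcp_pos: [0.3872, 0.4664, 0.0515]
orientation: [0.0, 0.727, 0.687, 0.001]
wrist_force: [-0.3, 0.4, -1.1]
finger_gap: 0.0498
grip_force: 38.1
```

Call:
drive_tool(series=[[[0,0,0,0,0,0],[0,0,0,0,0,0],[0,0,0,0,0,0],[0,0,0,0,0,0],[0,0,-0.2,0,0,0],[0,0,-0.4,0,0,0],[0,0,-0.4,0,0,0],[0,0,-0.2,0,0,0],[-0.3,0,0,0,0,0],[0,0,0,0,0,0],[0,0,0,0,0,0]]], jaw=0.7)

```text
clock: 14.8
tcp_pos: [0.3842, 0.4304, 0.1941]
orientation: [-0.0, 0.727, 0.687, 0.0]
wrist_force: [-0.6, -0.1, -0.2]
finger_gap: 0.0727
grip_force: 0.0
```

```bash
python3 - <<'E'
from h import *
im,C=snap("wrist","w4"); print(state()["tcp_pos"],state()["finger_gap"])
im,C=snap("scene","s4")
cv2.imwrite("pics/w4b.png",np.hstack([cv2.imread("pics/w4.png"),cv2.resize(cv2.imread("pics/s4.png")[90:210,290:390],(288,384))]))
plan(.4813,-.083,.2,86.8)
E
```

```text
[0.3841464  0.43061672 0.19395169] 0.07244170807309988
tcp [0.3841 0.4307 0.1938] turn share [-0.     -0.      0.0002] shift mm [-507.5  125.7   -6.2] share [-4.229  1.047 -0.051]
```

View pics/w4b.png

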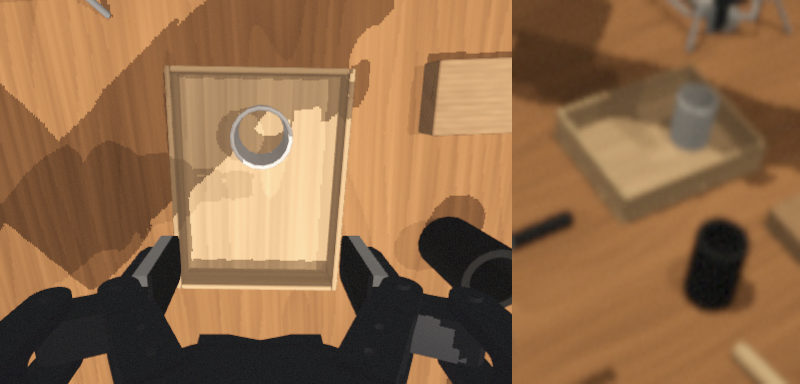

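The core stands in the tray at (262,137). Going for core 2.

Call:
drive_tool(series=[[[-0.423,0.1047,0,0,0,0],[-0.423,0.1047,0,0,0,0],[-0.423,0.1047,0,0,0,0],[-0.423,0.1047,0,0,0,0],[-0.423,0.1047,0,0,0,0],[-0.423,0.1047,0,0,0,0],[-0.423,0.1047,0,0,0,0],[-0.423,0.1047,0,0,0,0],[-0.423,0.1047,0,0,0,0],[-0.423,0.1047,0,0,0,0],[0,0,0.2,0,0,0],[0,0,0.4,0,0,0],[0,0,0.4,0,0,0],[0,0,0.13,0,0,0],[0,0,0,0,0,0],[0,0,0,0,0,0]]], jaw=1)

```text
clock: 16.9
tcp_pos: [0.4823, -0.0837, 0.0593]
orientation: [0.001, 0.726, 0.687, 0.0]
wrist_force: [0.4, -0.1, 0.6]
finger_gap: 0.085
grip_force: 0.0
```

Call:
drive_tool(series=[[[0,0,0,0,0,0],[0,0,0,0,0,0],[0,0,0,0,0,0],[0,0,0,0,0,0],[0,0,0,0,0,0],[0,0,-0.15,0,0,0],[0,0,-0.3,0,0,0],[0,0,-0.4,0,0,0],[0,0,-0.4,0,0,0],[0,0,0,0,0,0]]], jaw=-1, grip_force=35)

```text
clock: 18.15
tcp_pos: [0.4837, -0.0844, 0.2127]
orientation: [0.004, 0.726, 0.687, 0.002]
wrist_force: [0.1, -0.4, -1.4]
finger_gap: 0.0494
grip_force: 36.8
```

```bash
python3 - <<'E'
from h import *
plan(.377,.365,.2,86.8)
E
```

```text
tcp [ 0.4837 -0.0844  0.2127] turn share [0.0025 0.0007 0.0001] shift mm [ 442.8 -131.7   12.7] share [ 3.69  -1.097  0.106]
```

Call:
drive_tool(series=[[[0.41,-0.2,0,0,0,0],[0.41,-0.2,0,0,0,0],[0.41,-0.2,0,0,0,0],[0.41,-0.1,0,0,0,0],[0.41,-0.1,0,0,0,0],[0.41,-0.1,0,0,0,0],[0.41,-0.1,0,0,0,0],[0.41,-0.1,0,0,0,0],[0.41,0.003,0,0,0,0],[0,0,0.2,0,0,0],[0,0,0.4,0,0,0],[0,0,0.4,0,0,0],[0,0,0.24,0,0,0],[0,0,0.1,0,0,0],[0,0,0,0,0,0],[0,0,0,0,0,0]]])

```text
clock: 20.15
tcp_pos: [0.3752, 0.3662, 0.0485]
orientation: [0.0, 0.726, 0.687, 0.001]
wrist_force: [0.2, 0.6, -1.7]
finger_gap: 0.0495
grip_force: 36.5
```

Call:
drive_tool(series=[[[0,0,0,0,0,0],[0,0,0,0,0,0],[0,0,0,0,0,0],[0,0,0,0,0,0],[0,0,-0.2,0,0,0],[0,0,-0.4,0,0,0],[0,0,-0.4,0,0,0],[0,0,-0.3,0,0,0],[0,0.4,0,0,0,0],[0,0.4,0,0,0,0],[0,0,0,0,0,0],[0,0,0,0,0,0]]], jaw=0.7)

```text
clock: 21.65
tcp_pos: [0.4697, 0.3601, 0.2032]
orientation: [-0.0, 0.727, 0.687, -0.001]
wrist_force: [0.2, 0.5, -0.0]
finger_gap: 0.0728
grip_force: 0.0
```

```bash
cat > sl.py <<'E'
from h import *
def sleeves(c,thr=40,amin=100):
    im,C=snap(c); 
    out=[]
    for d in models.silhouettes("sleeve1_mid",c):
        m=d["region"]; ys,xs=np.nonzero(m); out.append((round(d["score"],2),xs.mean().round(1),ys.mean().round(1),m.sum(),im[m].mean().round()))
    return im,C,out
if __name__=="__main__":
    im,C,o=sleeves("wrist"); print(state()["tcp_pos"],o); cv2.imwrite("pics/w5.png",im[:,:,::-1])
    im2,C2,o2=sleeves("scene"); print(o2); cv2.imwrite("pics/s5.png",im2[:,:,::-1])
    cv2.imwrite("pics/m5.png",np.hstack([im[:,:,::-1],cv2.resize(im2[90:210,290:390],(288,384))[:,:,::-1]]))
E
python3 sl.py
```

```text
[0.46911452 0.36045151 0.20358265] []
[]
```

View pics/m5.png

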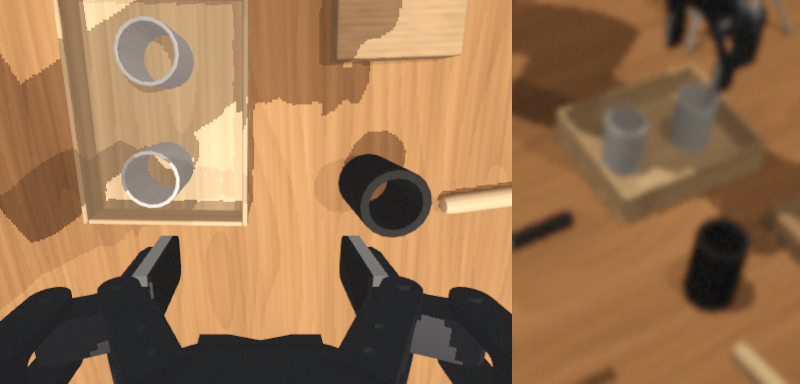

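Both cores stand in the tray at (147,52) and (155,180). The sleeve's top ring is at wrist (396,201) and scene (363,163).

```bash
python3 - <<'E'
from h import *
C=cam("wrist");Cs=cam("scene")
im=cv2.imread("pics/w5.png"); g=im.max(2).astype(float); 
m=((g<75)).astype(np.uint8); k,l,st,ce=cv2.connectedComponentsWithStats(m); i=l[228,396]; 
print(i,st[i])
p=ray((395.5,201),C,.08); print(p, ray((362.9,163.1),Cs,.08)); print(tri([(395.5,201),(362.9,163.1)],[C,Cs]))
# model fit of silhouette bbox
for xy in (p[:2],(.5786,.3363)): 
    u=proj(cyl(*xy,0,.08,.03),C); print(u.min(0).round(),u.max(0).round(), proj([*xy,.08],C).round(1))
E
```

```text
1 [ 339  154   92   83 5218]
[0.58102018 0.34105922 0.08      ] [0.57479229 0.3389108  0.08      ]
(array([0.57998023, 0.34141545, 0.08182402]), np.float64(1.824859041074319))
[337. 150.] [432. 235.] [[395.5 201. ]]
[335. 155.] [429. 240.] [[392.2 206.6]]
```

Call:
drive_tool(series=[[[-0.042,0.311,0,0,0,0],[-0.042,0.311,0,0,0,0],[-0.041,0.311,0.1,0,0,0],[0,0,0.4,0,0,0],[0,0,0.4,0,0,0],[0,0,0.3,0,0,0],[0,0,0.08,0,0,0],[0,0,0,0,0,0],[0,0,0,0,0,0]]], jaw=1)

```text
clock: 22.98
tcp_pos: [0.5825, 0.3401, 0.0525]
orientation: [0.001, 0.726, 0.687, 0.002]
wrist_force: [0.7, -0.1, 0.0]
finger_gap: 0.0856
grip_force: 0.0
```

Call:
drive_tool(series=[[[0,0,0,0,0,0],[0,0,0,0,0,0],[0,0,0,0,0,0],[0,0,0,0,0,0],[0,0,0,0,0,0],[0,0,-0.15,0,0,0],[0,0,-0.3,0,0,0],[0,0,-0.4,0,0,0],[0,0,-0.45,0,0,0],[0,0,0,0,0,0],[0,0,0,0,0,0]]], jaw=-1, grip_force=40)

```text
clock: 24.35
tcp_pos: [0.5811, 0.3392, 0.2065]
orientation: [0.0, 0.726, 0.687, 0.0]
wrist_force: [-1.0, -0.3, -2.4]
finger_gap: 0.0596
grip_force: 43.9
```

```bash
python3 - <<'E'
from h import *
im,C=snap("wrist","w6"); print(state()["tcp_pos"],state()["orientation"])
plan(.4853,-.0038,.2,86.8)
E
```

```text
[0.58056511 0.33892759 0.20517706] [-2.79573105e-04  7.26484484e-01  6.87182122e-01 -9.72944977e-04]
tcp [0.5806 0.3389 0.2052] turn share [-0.0006  0.0003  0.0001] shift mm [-347.5  -76.     5.2] share [-2.896 -0.633  0.043]
```

View pics/w6.png

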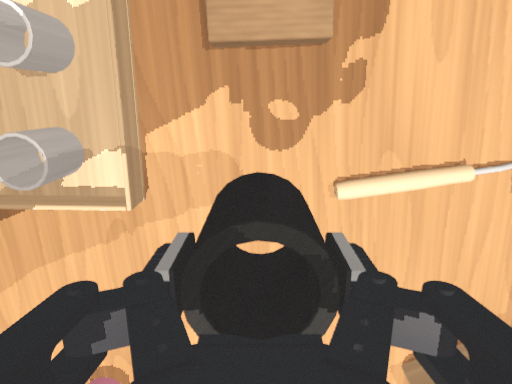

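```bash
python3 - <<'E'
from h import *
i=viewer.camera_info("wrist"); M=np.linalg.inv(i["T_tool_cam"]); C=(i["intrinsics"],i["D"],M[:3,:3],M[:3,3])
for dx in (-.006,-.004,-.002,0,.002,.004,.006):
    f=proj(cyl(dx,0,.0525,.0525,.03),C); n=proj(cyl(dx,0,-.0275,-.0275,.03),C); b=proj(cyl(dx,0,-.0275,-.0275,.022),C)
    print(dx,"far top",f[:,1].min().round(1),"near",n.min(0).round(),n.max(0).round(),"bore rows",b[:,1].min().round(1),b[:,1].max().round(1),"far bore",proj(cyl(dx,0,.0525,.0525,.022),C)[:,1].min().round(1))
im=cv2.imread("pics/w6.png"); g=im.max(2); print(g[165:260:3,260], g[320:352:2,260])
E
```

```text
-0.006 far top 176.7 near [177. 230.] [339. 372.] bore rows 251.3 354.9 far bore 190.0
-0.004 far top 173.4 near [176. 225.] [340. 368.] bore rows 246.1 350.6 far bore 186.7
-0.002 far top 170.0 near [176. 219.] [340. 363.] bore rows 240.9 346.3 far bore 183.4
0 far top 166.6 near [176. 214.] [340. 359.] bore rows 235.6 342.0 far bore 180.1
0.002 far top 163.2 near [175. 208.] [341. 355.] bore rows 230.2 337.6 far bore 176.7
0.004 far top 159.8 near [175. 203.] [341. 351.] bore rows 224.8 333.1 far bore 173.4
0.006 far top 156.3 near [175. 197.] [341. 346.] bore rows 219.3 328.6 far bore 170.0
[245 245 233  45  39  40  41  41  43  41  42  40  40  40  41  41  40  39
  43  51  56  56  55  56  57 130 244 243 242 242  42  44] [43 37 43 38 42 43 45 41 41 43 49 51 48 48 52 50]
```

Call:
drive_tool(series=[[[-0.3,-0.4,-0.1,0,0,0],[-0.3,-0.4,-0.1,0,0,0],[-0.456,0,0,0,0,0],[-0.456,0,0,0,0,0],[-0.456,0,0,0,0,0],[-0.456,0.0835,0,0,0,0],[-0.456,0.0835,0,0,0,0],[0,0,0,0,0,0],[0,0,0.3,0,0,0],[0,0,0.3,0,0,0],[0,0,0.1,0,0,0],[0,0,0,0,0,0],[0,0,0,0,0,0]]])

```text
clock: 26.02
tcp_pos: [0.4871, -0.0014, 0.1473]
orientation: [0.001, 0.726, 0.687, 0.0]
wrist_force: [-0.3, 1.0, -0.7]
finger_gap: 0.0597
grip_force: 44.5
```

```bash
python3 - <<'E'
from h import *
plan(.4853,-.0018,.13,86.8)
a,_=snap("scene"); b,_=snap("side"); w,_=snap("wrist")
f=lambda i,x,y,W,H:cv2.resize(i[y:y+H,x:x+W],(400,300),interpolation=cv2.INTER_CUBIC)
cv2.imwrite("pics/m7.png",np.vstack([np.hstack([f(a,180,130,120,90),f(b,200,140,120,90)]),np.hstack([f(w,0,0,512,384),f(a,0,0,512,384)])])[:,:,::-1])
E
```

```text
tcp [ 0.4871 -0.0014  0.1473] turn share [0.0005 0.0001 0.0003] shift mm [-0.5 -1.7 17.3] share [-0.004 -0.015  0.144]
```

View pics/m7.png

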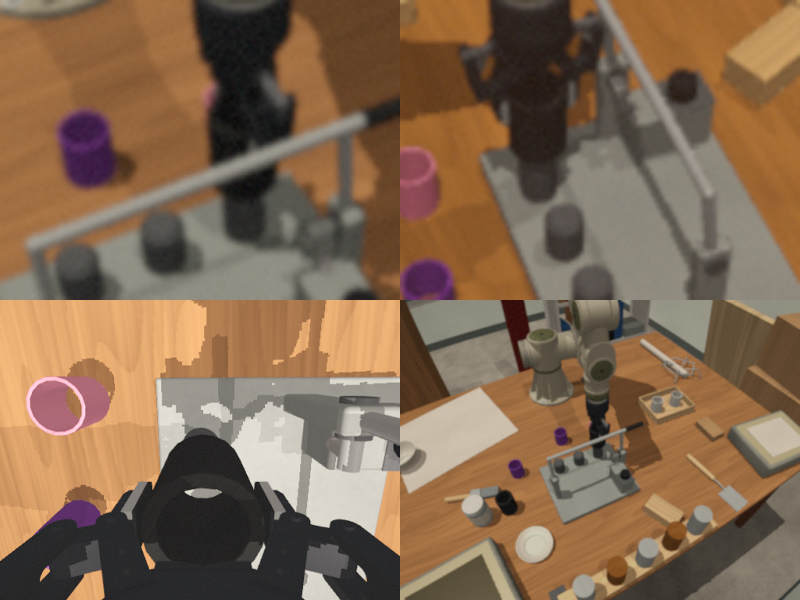

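The sleeve hangs right over spigot 3 in both views. Lowering it.

Call:
drive_tool(series=[[[0,-0.01,0.12,0,0,0],[0,0,0.08,0,0,0],[0,0,0.06,0,0,0],[0,0,0.06,0,0,0],[0,0,0.06,0,0,0],[0,0,0,0,0,0]]])

```text
clock: 26.92
tcp_pos: [0.4846, -0.0015, 0.0999]
orientation: [-0.0, 0.726, 0.687, -0.0]
wrist_force: [-0.3, 0.4, -2.0]
finger_gap: 0.0596
grip_force: 44.5
```

Call:
drive_tool(series=[[[0,0,0.08,0,0,0],[0,0,0.08,0,0,0],[0,0,0.05,0,0,0],[0,0,0.03,0,0,0],[0,0,0,0,0,0]]])

```text
clock: 27.55
tcp_pos: [0.4849, -0.0015, 0.0721]
orientation: [0.0, 0.726, 0.687, -0.0]
wrist_force: [-2.7, 0.5, 3.0]
finger_gap: 0.0597
grip_force: 44.8
```

Call:
drive_tool(series=[[[0,0,0.03,0,0,0],[0,0,0,0,0,0]]])

```text
clock: 27.8
tcp_pos: [0.4849, -0.0015, 0.0719]
orientation: [0.001, 0.726, 0.687, 0.0]
wrist_force: [-13.3, 1.2, 34.5]
finger_gap: 0.0596
grip_force: 47.4
```

Call:
drive_tool(series=[[[0,0,0,0,0,0],[0,0,0,0,0,0],[0,0,0,0,0,0],[0,0,0,0,0,0],[0,0,-0.3,0,0,0],[0,0,-0.4,0,0,0],[0,0,-0.4,0,0,0],[0,0,-0.4,0,0,0],[0,0,-0.3,0,0,0],[-0.4,0,0,0,0,0],[-0.4,0,0,0,0,0],[-0.4,0,0,0,0,0],[-0.4,0,0,0,0,0],[0,0,0,0,0,0],[0,0,0,0,0,0]]], jaw=1)

```text
clock: 29.68
tcp_pos: [0.4742, -0.1929, 0.2838]
orientation: [-0.001, 0.727, 0.687, 0.0]
wrist_force: [0.7, 0.4, 0.7]
finger_gap: 0.0856
grip_force: 0.0
```

```bash
python3 - <<'E'
from h import *
im,C=snap("wrist","w8"); np.save("w8.npy",toolT()); a,Cs=snap("scene","s8"); print(state()["tcp_pos"])
o=im.copy()
h=.1
for p in ((.4850,-.0038,.1),(.4813,-.083,.072),(.4775,-.162,.072)):
    u=proj(p,C)[0]; print(p,u.round(1)); cv2.drawMarker(o,tuple(int(v) for v in u),(255,0,0),cv2.MARKER_CROSS,9,1)
f=cv2.resize(a[140:320,120:300],(384,384))
cv2.imwrite("pics/w8m.png",cv2.resize(np.hstack([o,f]),(800,343))[:,:,::-1])
g=a.max(2); k,l,st,ce=cv2.connectedComponentsWithStats((g<45).astype(np.uint8))
for i in range(1,k):
    if st[i,4]>150: print(st[i],ce[i].round(1), ray(ce[i],Cs,.04).round(4))
E
```

```text
[ 0.47438611 -0.19208018  0.28409108]
(0.485, -0.0038, 0.1) [259.4 -51.9]
(0.4813, -0.083, 0.072) [260.3  54.5]
(0.4775, -0.162, 0.072) [260.8 135.4]
[258  12  17  40 272] [269.1  31.5] [-0.4096  0.5868  0.04  ]
[ 150   93   39   76 1017] [172.9 127. ] [ 0.0606 -0.1054  0.04  ]
[244 180  18  25 340] [253.5 193.4] [ 0.4817 -0.0023  0.04  ]
[123 245  27  30 564] [136.  259.4] [ 0.5239 -0.3864  0.04  ]
[429 257  37  34 208] [444.7 274.7] [0.9711 0.2973 0.04  ]
```

View pics/w8m.png

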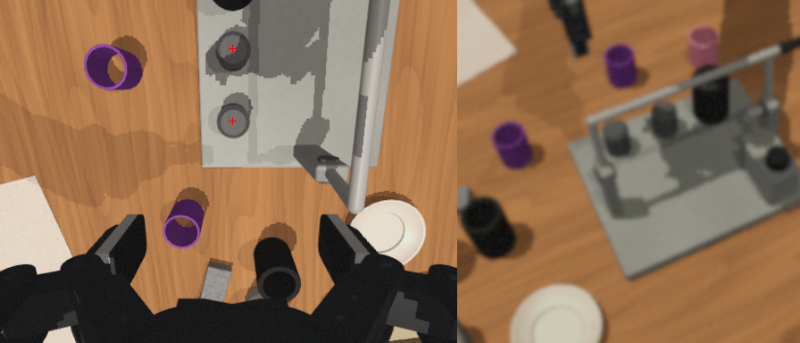

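The sleeve is home on spigot 3. The other sleeve has been knocked aside and now stands at scene (136,259), about (0.524, -0.386), near the ink tin and the brush. I'll look from above it.

Call:
drive_tool(series=[[[-0.43,0.085,0,0,0,0],[-0.43,0.085,0,0,0,0],[-0.43,0.085,0,0,0,0],[-0.43,0.085,0,0,0,0],[-0.41,0.08,0,0,0,0],[0,0,0,0,0,0],[0,0,0,0,0,0]]])

```text
clock: 30.65
tcp_pos: [0.511, -0.4498, 0.2839]
orientation: [-0.001, 0.726, 0.688, 0.0]
wrist_force: [-0.1, 1.2, 0.8]
finger_gap: 0.0856
grip_force: 0.0
```

```bash
python3 - <<'E'
from h import *
im,C=snap("wrist","w9"); np.save("w9.npy",toolT()); print(state()["tcp_pos"])
g=im.max(2); k,l,st,ce=cv2.connectedComponentsWithStats((g<75).astype(np.uint8))
Cs=cam("scene")
def bb(p,C):
    u=proj(cyl(*p,0,.08,.03),C); return np.concatenate([u.min(0),u.max(0)])
obs_s=np.array([123,245,150,275.])
for i in range(1,k):
    if st[i,4]>600:
        x,y,w,h=st[i][:4]; print(st[i])
        if w<150 and h<200 and y+h<384:
            o=np.array([x,y,x+w,y+h]); r=least_squares(lambda p:bb(p,C)-o,[.524,-.386]); print("wrist fit",r.x.round(4),r.fun.round(1))
r=least_squares(lambda p:bb(p,Cs)-obs_s,[.524,-.386]); print("scene fit",r.x.round(4),r.fun.round(1))
o=im.copy()
cv2.imwrite("pics/w9.png",o[:,:,::-1])
E
```

```text
[ 0.51106751 -0.44941461  0.2845109 ]
[ 244   70   58   62 1742]
wrist fit [ 0.5282 -0.3854] [-1.  -0.1  1.   0.1]
[353 149  89  25 640]
wrist fit [ 0.6682 -0.4566] [  5.1 -20.2  -4.2  17.8]
[    0   238   512   146 38501]
scene fit [ 0.5275 -0.3847] [-1.7 -2.3  1.8  2.1]
```

View pics/w9.png

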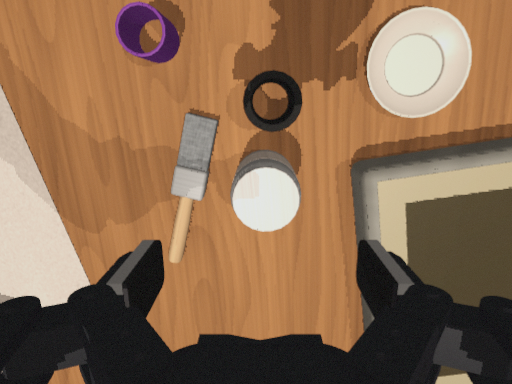

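The sleeve stands at (272,101), with the tin at (266,190), the brush at (196,155) and the saucer at (418,62). Closing along x clears all three.

Call:
drive_tool(series=[[[0.27,0.055,0,0,0,0],[0.267,0.054,0,0,0,0],[0,0,0,0,0,0],[0,0,0.4,0,0,0],[0,0,0.4,0,0,0],[0,0,0.4,0,0,0],[0,0,0.4,0,0,0],[0,0,0.26,0,0,0],[0,0,0.07,0,0,0],[0,0,0,0,0,0],[0,0,0,0,0,0]]])

```text
clock: 32.08
tcp_pos: [0.5283, -0.3885, 0.0548]
orientation: [0.002, 0.726, 0.687, 0.0]
wrist_force: [0.5, -0.9, 0.5]
finger_gap: 0.0852
grip_force: 0.0
```

Call:
drive_tool(series=[[[0,0,0,0,0,0],[0,0,0,0,0,0],[0,0,0,0,0,0],[0,0,0,0,0,0],[0,0,0,0,0,0],[0,0,-0.15,0,0,0],[0,0,-0.3,0,0,0],[0,0,-0.4,0,0,0],[0,0,-0.45,0,0,0],[0,0,0,0,0,0],[0,0,0,0,0,0]]], jaw=-1, grip_force=40)

```text
clock: 33.45
tcp_pos: [0.527, -0.3874, 0.2087]
orientation: [0.0, 0.726, 0.687, -0.0]
wrist_force: [0.5, 1.2, -2.0]
finger_gap: 0.0598
grip_force: 43.9
```

```bash
python3 - <<'E'
from h import *
im,C=snap("wrist","w10"); g=im.max(2); print(g[150:260:3,260]); 
plan(.4813,-.082,.15,86.8); plan(.4775,-.161,.15,86.8)
E
```

```text
[187 187 187 187  58  17  19  24  20  18  21  15  21  22  20  21  23  18
  25  34  34  30  29  28  27 120 121 121 121 118 128  75  22  26  18  18
  23]
tcp [ 0.5265 -0.387   0.2074] turn share [-0.0006 -0.0004  0.0001] shift mm [302.  -62.2  57.4] share [ 2.516 -0.518  0.478]
tcp [ 0.5265 -0.387   0.2074] turn share [-0.0006 -0.0004  0.0001] shift mm [222.9 -61.6  57.4] share [ 1.857 -0.513  0.478]
```

Call:
drive_tool(series=[[[0.365,-0.2,0,0,0,0],[0.365,-0.2,0,0,0,0],[0.365,-0.112,0,0,0,0],[0.365,0,0,0,0,0],[0.365,0,0,0,0,0],[0,0,0,0,0,0],[0,0,0.3,0,0,0],[0,0,0.2,0,0,0],[0,0,0,0,0,0],[0,0,0,0,0,0]]])

```text
clock: 34.75
tcp_pos: [0.478, -0.166, 0.1487]
orientation: [-0.0, 0.727, 0.687, -0.0]
wrist_force: [-0.3, -1.0, -1.9]
finger_gap: 0.0598
grip_force: 44.3
```

```bash
python3 - <<'E'
from h import *
plan(.4775,-.165,.13,86.8)
a,_=snap("scene"); b,_=snap("side"); w,_=snap("wrist")
f=lambda i,x,y,W,H:cv2.resize(i[y:y+H,x:x+W],(400,300),interpolation=cv2.INTER_CUBIC)
cv2.imwrite("pics/m11.png",np.hstack([f(a,150,140,120,90),f(b,210,150,120,90)])[:,:,::-1])
E
```

```text
tcp [ 0.478  -0.166   0.1487] turn share [-0.0001 -0.     -0.0001] shift mm [ 1.  -0.5 18.7] share [ 0.008 -0.005  0.156]
```

View pics/m11.png

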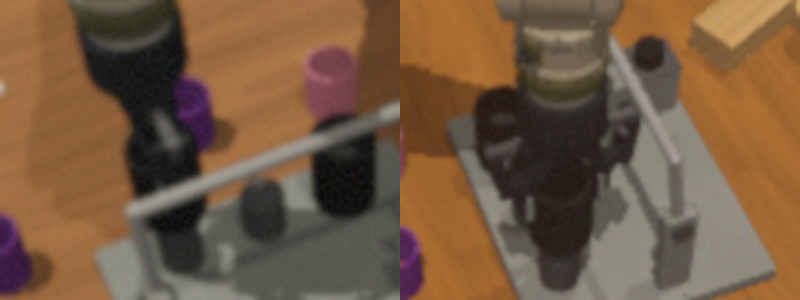

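The sleeve is over spigot 1, at crop (180,230) left and (565,255) right. Inserting.

Call:
drive_tool(series=[[[0.006,-0.005,0.12,0,0,0],[0,0,0.08,0,0,0],[0,0,0.06,0,0,0],[0,0,0.06,0,0,0],[0,0,0.06,0,0,0],[0,0,0,0,0,0]]])

```text
clock: 35.65
tcp_pos: [0.477, -0.1647, 0.1023]
orientation: [-0.0, 0.726, 0.687, -0.0]
wrist_force: [-0.2, -0.7, -3.1]
finger_gap: 0.0598
grip_force: 44.2
```

Call:
drive_tool(series=[[[0,0,0.08,0,0,0],[0,0,0.08,0,0,0],[0,0,0.05,0,0,0],[0,0,0.03,0,0,0],[0,0,0,0,0,0]]])

```text
clock: 36.28
tcp_pos: [0.4774, -0.1647, 0.0744]
orientation: [0.0, 0.726, 0.687, 0.0]
wrist_force: [-1.8, 0.5, 1.3]
finger_gap: 0.06
grip_force: 44.5
```

Call:
drive_tool(series=[[[0,0,0.015,0,0,0],[0,0,0,0,0,0]]])

```text
clock: 36.52
tcp_pos: [0.4774, -0.1647, 0.0743]
orientation: [0.0, 0.726, 0.687, 0.0]
wrist_force: [-5.8, 2.0, 15.8]
finger_gap: 0.0602
grip_force: 45.7
```

Call:
drive_tool(series=[[[0,0,0,0,0,0],[0,0,0,0,0,0],[0,0,0,0,0,0],[0,0,0,0,0,0],[0,0,-0.3,0,0,0],[0,0,-0.4,0,0,0],[0,0,-0.4,0,0,0],[0,0,-0.4,0,0,0],[0,0,-0.4,0,0,0],[0,-0.2,-0.2,0,0,0],[0,-0.2,0,0,0,0],[0,0,0,0,0,0],[0,0,0,0,0,0]]], jaw=1)

```text
clock: 38.15
tcp_pos: [0.4299, -0.1622, 0.3241]
orientation: [0.0, 0.727, 0.687, 0.0]
wrist_force: [0.5, -0.4, -0.1]
finger_gap: 0.0856
grip_force: 0.0
```

```bash
python3 - <<'E'
from h import *
w,C=snap("wrist","w12"); a,Cs=snap("scene"); b,Cd=snap("side"); print(state()["tcp_pos"])
g=w.max(2).copy(); o=w.copy()
for p,r in (((.4850,-.0038),.03),((.4775,-.162),.03)):
    for c,C_ in ((o,C),(a,Cs),(b,Cd)):
        h=cv2.convexHull(proj(cyl(*p,.02,.1,.03),C_).astype(np.float32)).astype(int); cv2.polylines(c,[h],True,(255,0,0),1)
f=lambda i,x,y,W,H:cv2.resize(i[y:y+H,x:x+W],(400,300),interpolation=cv2.INTER_CUBIC)
cv2.imwrite("pics/m12.png",np.vstack([np.hstack([f(a,180,140,120,90),f(b,210,150,120,90)]),np.hstack([f(o,0,0,512,384),f(a,0,0,512,384)])])[:,:,::-1])
plan(.655,.0078,.25,86.8)
E
```

```text
[ 0.42998781 -0.16215577  0.32382532]
tcp [ 0.43   -0.1622  0.3238] turn share [-0.0002 -0.0001  0.0002] shift mm [182.3 215.2  73.8] share [1.519 1.793 0.615]
```

View pics/m12.png

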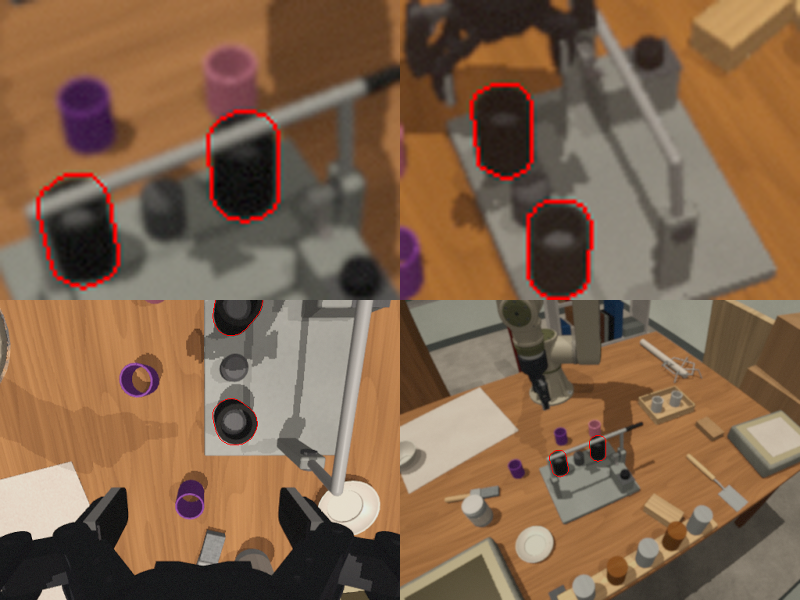

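Both sleeve outlines match the "fully home" model in all three views. Both cores are in the tray, and the bystanders haven't moved. Next I'll close the jaws and go over the bar to the button.

Call:
drive_tool(series=[[[0.253,0.299,0,0,0,0],[0.253,0.299,0,0,0,0],[0.253,0.299,0,0,0,0],[0.253,0.299,0,0,0,0],[0.253,0.299,0,0,0,0],[0.253,0.299,0,0,0,0],[0,0,0,0,0,0],[0,0,0.4,0,0,0],[0,0,0.4,0,0,0],[0,0,0.4,0,0,0],[0,0,0.3,0,0,0],[0,0,0,0,0,0],[0,0,0,0,0,0]]], jaw=-1, grip_force=20)

```text
clock: 39.92
tcp_pos: [0.6551, 0.0074, 0.146]
orientation: [0.001, 0.727, 0.687, 0.0]
wrist_force: [0.6, -0.9, 0.5]
finger_gap: 0.0002
grip_force: 0.0
```

```bash
python3 - <<'E'
from h import *
plan(.655,.0078,.106,86.8)
w,C=snap("wrist"); a,_=snap("scene"); b,Cd=snap("side")
f=lambda i,x,y,W,H:cv2.resize(i[y:y+H,x:x+W],(400,300),interpolation=cv2.INTER_CUBIC)
cv2.imwrite("pics/m13.png",np.vstack([np.hstack([f(a,230,160,100,75),f(b,230,130,100,75)])])[:,:,::-1])
E
```

```text
tcp [0.6551 0.0074 0.146 ] turn share [ 0.0005  0.0001 -0.    ] shift mm [ 0.4 -0.1 40. ] share [ 0.003 -0.001  0.333]
```

View pics/m13.png

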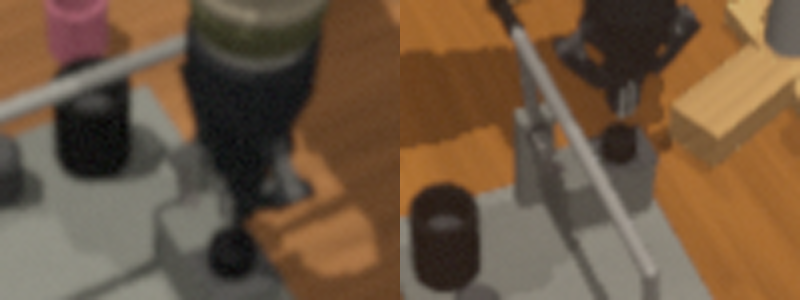

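The closed fingertips sit above the button, shown at crop (233,250) left and (620,143) right. The bar stands clear, so I'll press.

Call:
drive_tool(series=[[[0,0,0.15,0,0,0],[0,0,0.1,0,0,0],[0,0,0.04,0,0,0],[0,0,0.03,0,0,0],[0,0,0.015,0,0,0],[0,0,0,0,0,0]]])

```text
clock: 40.83
tcp_pos: [0.6549, 0.0078, 0.1051]
orientation: [0.001, 0.726, 0.687, 0.0]
wrist_force: [-0.7, -0.2, 5.1]
finger_gap: -0.0001
grip_force: 2.5
```

Call:
drive_tool(series=[[[0,0,-0.2,0,0,0],[0,0,-0.4,0,0,0],[0,0,-0.4,0,0,0],[0,0,-0.4,0,0,0],[-0.3,-0.4,-0.2,0,0,0],[-0.3,-0.4,0,0,0,0],[-0.3,-0.4,0,0,0,0],[-0.3,-0.4,0,0,0,0],[-0.3,-0.4,0,0,0,0],[0,0,0,0,0,0],[0,0,0,0,0,0]]])

```text
clock: 42.2
tcp_pos: [0.4068, -0.1577, 0.2956]
orientation: [0.0, 0.727, 0.687, 0.0]
wrist_force: [0.1, 0.9, -0.3]
finger_gap: 0.0004
grip_force: 0.0
```

```bash
python3 - <<'E'
from h import *
a,Cs=snap("scene"); b,Cd=snap("side"); print(state()["tcp_pos"],state()["wrist_force"])
f=lambda i,x,y,W,H:cv2.resize(i[y:y+H,x:x+W],(400,300),interpolation=cv2.INTER_CUBIC)
cv2.imwrite("pics/m14.png",np.hstack([f(a,170,80,228,171),f(b,160,90,180,135)])[:,:,::-1])
E
```

```text
[ 0.40741008 -0.15712791  0.29534051] [ 1.17824588 -1.15508156 -0.39408871]
```

View pics/m14.png

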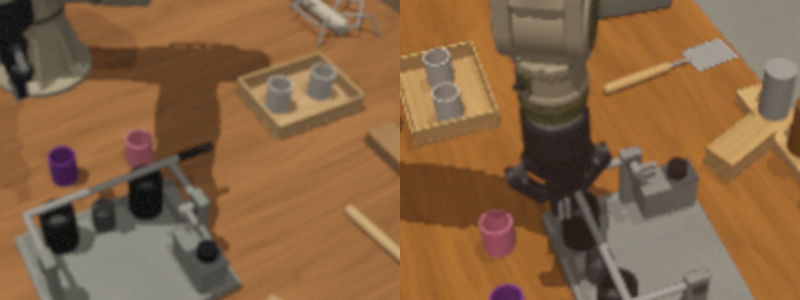

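The keeper lies shut over the sleeves, with its bar at left (25,215)-(180,165). The button is up, both cores are in the tray and the arm is clear, so I'm handing in.

```bash
python3 -c "
from workcell import order; print(order.hand_in())"
```

```text
the job is handed in; nothing more can be done
None
```

The changeover is finished and handed in: both cores stand in the tray, both sleeves are fully home on spigots 1 and 3, and the keeper is shut with the button up; hand-in returned no verdict.

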